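# Check a serving trolley's brake lever on the kitchen worktop

### The arm

A 7-joint arm with a two-finger parallel gripper is mounted at the origin on the work surface. World frame = base frame: x ahead of the robot, y to its left, z up, the work surface at z = 0. Lengths are in m, angles in rad, forces in N, time in s.
With the tool pointing down it reaches from about 0.425 to 0.95 m from the base axis. Payload 4.7 kg.
Tool frame: the origin (TCP) lies on the centre line of the jaws, within the pads' length; the fingertips stand robot.nose_length ahead of it and the grasp point (between the pads) lies 8 mm behind it (robot.nose_length is the distance from the TCP to the fingertips, in m); z points along the fingers, y is the line along which they close (so a half turn about z gives the same grasp; the last joint's range is limited). The gripper opens to 85 mm and grips with 20 to 120 N. Pads are 22 mm wide; open, the fingers measure 114 mm over their backs; the gripper's body (76 mm by 85 mm) begins 54 mm behind the grasp point. The pads swing forward as they close: fully open they stand 13 mm farther back than shut.
Start: joints at [-1.226, 0.469, -0.049, 1.532, 0.024, 1.141, -0.082], TCP at [0.246, 0.628, 0.242] pointing down, gripper open.
Joint ranges: [-2.59, 2.59], [-0.33, 1.99], [-1.39, 1.29], [0.1, 2.45], [-1.04, 4.18], [0.21, 1.99], [-2.66, 2.66]. Speed limits (rad/s): [2.57, 2.57, 3.14, 3.14, 3.14, 3.14, 3.14].

### API

Orientations are given as [roll, pitch, yaw] about the fixed x, y, z axes, in that order (R = Rz(yaw) Ry(pitch) Rx(roll)).
In Python, from plant import robot gives the robot as it stands. Calls block until the motion is done:
- robot.goto(position, orientation): joint-space move of the TCP to a pose.
- robot.move_straight(position, vel=0.15, attitude=None, contact_N=None): straight line of the TCP; attitude=None keeps the orientation; vel is the mean speed in m/s. With contact_N (N) it stops when the force on the tool has changed by that much, and returns True; else False.
- robot.move_joints(angles): joint-space move.
- robot.grip(opening, strength=None): opening from 0.0 (shut) to 1.0 (fully open); strength is the grip in N (None keeps the last); returns when the fingers have stopped.
- robot.sleep(seconds).
- robot.inverse_kinematics(position, orientation): joint angles nearest the present ones, or None.
- robot.sense(): the state.
- robot.grab_frame(name): name is "side" or "top"; returns a dict with "image" (384x512x3 uint8, red, green, blue), "range_z" (384x512 float32, m along the optical axis (not along the pixel's ray), 0 where there is no reading), "fx", "fy", "cx", "cy" (pixels), "dist_coeffs" ([k1, k2, p1, p2, k3] as OpenCV has them; the pictures are not rectified), "R" (3x3) and "t" (3): a world point X has camera coordinates R X + t. Camera axes: x right, y down, z forward; pixel columns grow to the right and rows downward; lengths in m; the calibration is good to about 2 mm. A picture is of the moment at which its call begins.
A pose or a line that the arm cannot do raises robot.IKError and nothing moves.
- robot.close_job(): hands the job in; it is judged then, once.
The state is a dict: "t": time; "joint_pos": joint angles; "joint_velocities": joint speeds; "effort": joint torques, N m; "tcp_pos": TCP position; "tcp_rot": TCP orientation; "wrist_force": force on the tool from outside, world axes, zero at the start; "torque": the same for the moment, N m; "opening": opening from 0.0 (shut) to 1.0 (fully open); "gripper_force": force on a finger pad.
Only numpy, scipy, OpenCV 4.12 (cv2) and the standard library are available. Lean on these libraries where they do the work, as an engineer would, in place of code of your own. Each camera call takes 0.05 s, during which the arm holds its last target. There are 200 camera calls.

### The job

The push bar of the kitchen's serving trolley is mounted on a stand on the worktop: check its red brake lever. With the outside of the fingers, press the lever in towards the bar until it comes up against its stop, stay there a moment, let it spring all the way back out, then press it in to the stop a second time and finish while holding it there, so that the gap left to the bar can be measured. Press gently, grip nothing, touch the lever only on its outer red face and never the bar, and leave the things lying around where they are.

Things in the scene. Friction and masses are not known exactly. Their poses are not given: they have to be found in the camera images.
- stand: Plywood base 120 x 380 x 18 mm fixed to the worktop; two grey posts (y = +-165 mm, 118 mm high) carry the bar. Origin on the worktop below the bar's middle; y along the bar, x from the lever side across the bar, away from the robot; z up. The lever's vertical hinge is at x -41, y -90 mm, between two dark plates (top 160 mm high, y -105 to -75 mm); it runs from there towards +y.
- push_bar: Aluminium round bar, 28 mm diameter (32 mm at the black rubber grip, y = 25 to 145 mm), 400 mm long along the stand's y, its centre line 130 mm above the worktop. Origin at its middle. Never to be touched.
- brake_lever (a joint): Angle of the lever about its vertical hinge (rad): 0 fully out, where its spring leaves it; grows as it is pressed towards the bar; a hard stop at 0.32, the lever then parallel to the bar with 22 mm clear between lever and bar tube. The spring takes about 3 N at the press point to start and 6 N just before the stop; there the force rises steeply.
- lever_face: Outer half of the lever blade, red, facing away from the bar: the face to press. Flat upright strip 125 mm long (28 to 153 mm from the hinge), 24 mm high (118 to 142 mm above the worktop), 5 mm thick; turns with the lever. Origin on the hinge axis at mid height; y along the blade to its free end, x from the red face (at x = -5 mm) towards the bar. At rest y leans 0.32 rad away from the bar.
- lever_back: The inner half of the blade, black, 125 x 24 x 5 mm, on the side towards the bar. Same origin and axes as lever_face. Not to be touched (no hooking or pinching).
- press_point (a point): Point on the red outer face, at mid height (130 mm above the worktop), 120 mm from the hinge and 33 mm from the free end: a good place to press. It moves about 38 mm from rest to stop; axes as lever_face.
- mug: Blue mug, 80 mm diameter, 90 mm high, standing beyond the lever's free end. Origin at its underside. Bystander.
- spice_jar: Amber jar with black lid, 48 mm diameter, 85 mm high. Origin at its underside. Bystander.
- oil_bottle: Green bottle with yellow cap, 60 mm diameter, 150 mm high, behind the bar. Origin at its underside. Bystander.
- parts_tray: White open tray, 120 x 90 x 30 mm, behind the bar. Origin at its underside. Bystander.
- wrench: Steel wrench lying flat in front of the stand, its long axis is its x. Origin at its underside. Bystander.
- screwdriver: Blue-handled screwdriver lying in front of the stand, its long axis is its x. Origin at its underside. Bystander.

How it is judged:
On the way, in this order (a step that is already met when the one before it is completed fails the run):
1. the lever is pressed in to its stop with the fingers on its red face and kept there a moment (value of joint brake_lever above 0.285 rad and contact force between the fingers and lever_face above 1.5 N), for 0.2 s.
2. the lever is let go and springs all the way back out (value of joint brake_lever below 0.02 rad and contact force between the fingers and lever_face below 0.2 N), for 0.1 s.
At the end, for the whole second after the job is handed in: After one full press and release, the lever is in at its stop again (joint above 0.285 of 0.32 rad) and held there by the fingers on its red face with 1.5 to 30 N; the bar and the lever's black inner side are not touched, and every bystander is within 15 mm of where it began (all of step 1 and contact force between the fingers and lever_face below 30 N and contact force between each of the fingers, the arm and push_bar below 0.5 N and contact force between the fingers and lever_back below 0.5 N and distance of each of mug, spice_jar, oil_bottle, parts_tray, wrench, screwdriver from where it was at the start of the episode below 0.015 m); the arm keeps its last pose, push and grip.
It fails at once if the lever is forced: more than 35 N on its face (contact force between the fingers and lever_face above 35 N).
It fails at once if the robot touches the push bar (contact force between any of the fingers, the arm and push_bar above 1 N).
It fails at once if the lever is pinched or hooked: its inner side is touched (contact force between any of the fingers, the arm and lever_back above 1 N).
It fails at once if a bystander is shifted by more than 15 mm or lifted (distance of any of mug, spice_jar, oil_bottle, parts_tray, wrench, screwdriver from where it was at the start of the episode above 0.015 m).
It also fails if it takes over 35 s, if anything falls off the work surface, if the arm or the gripper's body presses on something with over 40 N, if the wrist force passes 120 N, or if a joint passes its speed limit or range.

## Working session

There is one attempt and no reset: what is moved stays moved. The work goes in short steps, each a Python script; the robot and the scene stay as the last script left them, time stands still between calls to the robot, and variables do not carry over. Pictures are saved under pics/ and viewed, at most 10 in all, crops included, and the job is handed in when it is done.

```bash
mkdir -p pics; python3 - <<'E'
from plant import robot
import cv2,pickle
s=robot.sense();print(s['t'],s['tcp_pos'],s['tcp_rot'],s['opening'],robot.nose_length)
d={}
for n in("side","top"):
    f=robot.grab_frame(n);d[n]=f;cv2.imwrite(f"pics/{n}0.png",f["image"][:,:,::-1])
    print(n,f['fx'],f['cx'],f['cy'],f['dist_coeffs'],-f['R'].T@f['t'])
pickle.dump(d,open('f0.pkl','wb'))
E
```

```text
0.0 [0.24624573 0.6279062  0.24128095] [-3.13969347e+00  5.03062061e-05  2.76786329e+00] 0.9991832078182165 0.011
side 466.9179437436157 251.34101661851525 189.78759359877515 [-0.09386086  0.          0.          0.          0.        ] [ 0.45135826 -0.89359225  0.71404548]
top 397.92649669913106 255.08374862638874 190.85612881529642 [-0.01383686  0.          0.          0.          0.        ] [0.46001172 0.06303587 1.14834244]
```

View pics/side0.png

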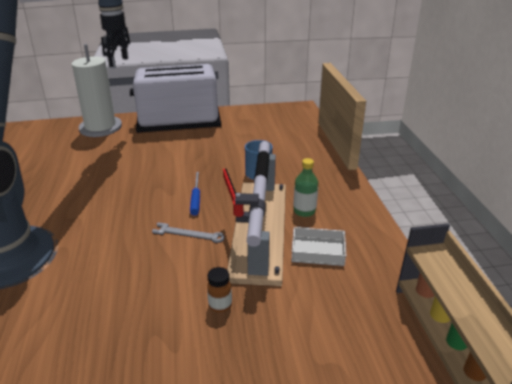

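View pics/top0.png

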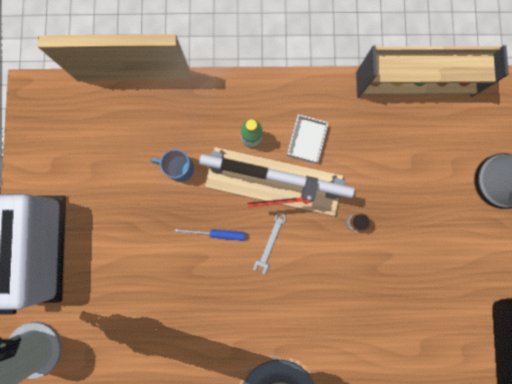

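The side picture shows the lever (red, 225,172 to 240,213), with the bar from (267,150) to (257,240). In the top picture the bar runs from (202,160) to (352,192) and the red lever from (248,205) to (312,199). The mug is at (176,166), the wrench at (270,243) and the screwdriver at (215,234). Next I'll measure using depth.

```bash
cat > h.py <<'E'
import numpy as np,cv2
def cloud(f):
    h,w=f['range_z'].shape
    u,v=np.meshgrid(np.arange(w),np.arange(h))
    K=np.array([[f['fx'],0,f['cx']],[0,f['fy'],f['cy']],[0,0,1]])
    p=cv2.undistortPoints(np.stack([u,v],-1).reshape(-1,1,2).astype(float),K,np.array(f['dist_coeffs'])).reshape(h,w,2)
    z=f['range_z'].astype(float)
    return (np.dstack([p*z[...,None],z])-np.asarray(f['t']))@f['R']
def red(f,c):
    i=f['image'].astype(int)
    return (i[...,0]>110)&(i[...,1]<60)&(i[...,2]<60)&(c[...,2]>.09)&(c[...,2]<.17)&(f['range_z']>0)
def line(P):
    vx,vy,x,y=cv2.fitLine(P[:,:2].astype(np.float32),cv2.DIST_HUBER,0,.01,.01).ravel()
    return np.array([x,y]),np.array([vx,vy])*(1 if vy>0 else -1)
E
python3 - <<'E'
import pickle,numpy as np,cv2
from h import *
d=pickle.load(open('f0.pkl','rb'))
f=d['top'];c=cloud(f)
im=f['image'][130:270,150:370,::-1];cv2.imwrite('pics/crop.png',cv2.resize(im,None,fx=3.6,fy=3.6,interpolation=cv2.INTER_CUBIC))
for n,(u,v) in dict(barL=(206,161),grip=(245,169),barR=(345,191),base=(225,190),mug=(176,166),jar=(359,222),wr=(264,265),wr2=(281,217),sd=(240,237),sdtip=(178,232),bottle=(252,126)).items(): print(n,c[v,u].round(3))
# bar: high points along the bar in top image
m=(c[...,2]>.138)&(c[...,2]<.15);uu=np.arange(512)[None];vv=np.arange(384)[:,None]
m&=(uu>200)&(uu<298)&(abs(vv-(160+(uu-202)*.213))<10)
P=c[m];o,dr=line(P);s=(P[:,:2]-o)@dr;print('bar',o,dr,np.degrees(np.arctan2(dr[1],dr[0])),o+dr*s.max(),P[:,2].max(),len(P))
for n in d:
    g=d[n];cc=cloud(g);P=cc[red(g,cc)];o,dr=line(P);s=(P[:,:2]-o)@dr
    print(n,len(P),'dir',np.degrees(np.arctan2(dr[1],dr[0])),'ends',o+dr*s.min(),o+dr*s.max(),'z',P[:,2].min(),P[:,2].max())
E
```

```text
barL [0.46  0.063 1.148]
grip [0.619 0.084 0.148]
barR [ 0.561 -0.171  0.141]
base [0.58  0.144 0.02 ]
mug [0.653 0.287 0.007]
jar [ 0.483 -0.218  0.087]
wr [0.367 0.035 0.011]
wr2 [ 0.502 -0.016  0.001]
sd [0.446 0.102 0.024]
sdtip [0.462 0.28  0.002]
bottle [0.729 0.065 0.156]
bar [0.621182   0.07383173] [0.23184036 0.9727538 ] 76.59455 [0.65076303 0.19794746] 0.14993302140972473 1007
side 163 dir 94.50194 ends [ 0.54185573 -0.08872103] [0.52911136 0.07314127] z 0.11444402431630331 0.1592880698621588
top 2 dir 94.89115 ends [0.5352869  0.03386922] [0.53506232 0.03649352] z 0.1421180912460008 0.14548106586343817
```

View pics/crop.png

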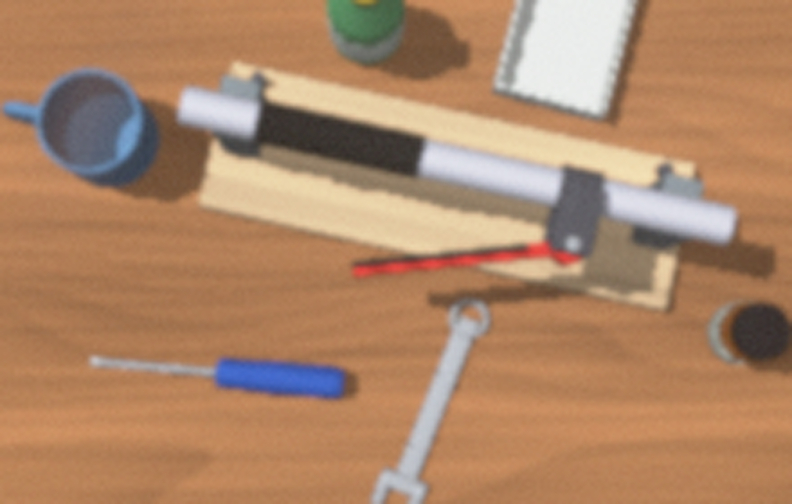

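The crop shows the lever's free end at full-image pixel (248.6,205), the hinge screw at (308.9,197.5), and the bar ends at (200.5,159) and (354,191.7). The wrench ring is just in front of the lever at (280,218).

```bash
cat >> h.py <<'E'
def ray(f,u,v,z):
    K=np.array([[f['fx'],0,f['cx']],[0,f['fy'],f['cy']],[0,0,1]])
    p=cv2.undistortPoints(np.array([[[u,v]]],float),K,np.array(f['dist_coeffs'])).ravel()
    d=f['R'].T@np.array([*p,1]);o=-f['R'].T@f['t']
    return o+d*(z-o[2])/d[2]
E
python3 - <<'E'
import pickle
from h import *
d=pickle.load(open('f0.pkl','rb'));f=d['top']
A=ray(f,200.5,159,.13);B=ray(f,354,191.7,.13);print(A,B,np.linalg.norm(A-B))
a=np.radians(76.6);C=(A+B)[:2]/2
ys=np.array([np.cos(a),np.sin(a)]);xs=np.array([ys[1],-ys[0]])
H=C-.041*xs-.09*ys;print('C',C,'bar at C by fit',np.array([.6212,.0738])+ys*((C-[.6212,.0738])@ys),'hinge',H,'screw',ray(f,308.9,197.5,.16)[:2])
b=a+.32;yl=np.array([np.cos(b),np.sin(b)]);xl=np.array([yl[1],-yl[0]])
print('free end outer',H+.153*yl-.005*xl,'img',ray(f,248.6,205.5,.142)[:2])
P=H+.12*yl-.005*xl;Q=H+.12*ys-.005*xs
print('press rest',P,'stop',Q)
from plant import robot
th=np.arctan2(xs[1],xs[0]);print('xs deg',np.degrees(th))
E
```

```text
[0.64967689 0.19938325 0.13      ] [ 0.56045293 -0.19616106  0.13      ] 0.4054826985155425
C [0.60506491 0.00161109] bar at C by fit [0.60405925 0.00185068] hinge [ 0.54432379 -0.07643707] screw [ 0.54408787 -0.07527135]
free end outer [0.52618135 0.07556573] img [0.52683067 0.07551877]
press rest [0.52901999 0.04268805] stop [0.56726966 0.04145477]
xs deg -13.400000000000011
```

Depth and pixel readings agree to within about 2 mm (the screw matches the computed hinge, and the free end matches too). The toaster and paper roll are close to the start pose, so I'll check their heights before moving.

```bash
python3 - <<'E'
import pickle
from h import *
d=pickle.load(open('f0.pkl','rb'))
for n in d:
    c=cloud(d[n]);ok=d[n]['range_z']>0
    print(n)
    for x in np.arange(0,.7,.1):
        print(round(x,1),[ (lambda m: round(float(np.percentile(c[m][:,2],98)),2) if m.sum()>5 else None)(ok&(c[...,0]>=x)&(c[...,0]<x+.1)&(c[...,1]>=y)&(c[...,1]<y+.1)) for y in np.arange(.2,1.0,.1)])
from plant import robot
for z in (.35,.26,.123):
  for p in ((.455,.06),(.56,.0415)):
    for yaw in (2.913,2.913-np.pi):
      q=robot.inverse_kinematics([*p,z],[np.pi,0,yaw]);print(z,p,yaw,None if q is None else np.round(q,2))
print(robot.inverse_kinematics([.246,.628,.4],[np.pi,0,2.768]))
E
```

```text
side
0.0 [0.0, 0.0, 0.0, 0.0, 0.24, 0.01, None, None]
0.1 [0.0, 0.0, 0.0, 0.0, 0.26, 0.24, None, None]
0.2 [0.0, 0.0, 0.0, 0.44, 0.44, 0.18, None, None]
0.3 [0.0, 0.0, 0.0, 0.0, 0.19, 0.19, None, None]
0.4 [0.02, 0.0, 0.0, 0.01, 0.19, 0.19, None, None]
0.5 [0.0, 0.0, 0.0, 0.01, 0.19, 0.19, None, None]
0.6 [0.09, 0.09, 0.0, 0.0, 0.0, 0.0, None, None]
top
0.0 [0.01, 0.01, 0.01, 0.01, 0.02, 0.01, None, None]
0.1 [0.01, 0.01, 0.01, 0.01, 0.23, 0.02, None, None]
0.2 [0.01, 0.01, 0.01, 0.34, 0.18, 0.02, None, None]
0.3 [0.01, 0.01, 0.01, 0.01, 0.19, None, None, None]
0.4 [0.02, 0.01, 0.01, 0.01, 0.19, None, None, None]
0.5 [0.01, 0.01, 0.01, 0.01, 0.19, 0.01, None, None]
0.6 [0.09, 0.09, 0.01, 0.01, 0.01, 0.01, None, None]
0.35 (0.455, 0.06) 2.913 [-0.59  0.01  0.38  1.88 -0.    1.25  1.13]
0.35 (0.455, 0.06) -0.2285926535897933 [-0.85 -0.    0.64  1.89  0.    1.25 -2.01]
0.35 (0.56, 0.0415) 2.913 [-0.49  0.21  0.41  1.68 -0.09  1.27  1.28]
0.35 (0.56, 0.0415) -0.2285926535897933 [-0.76  0.24  0.76  1.69 -0.17  1.28 -1.77]
0.26 (0.455, 0.06) 2.913 [-0.54  0.09  0.34  2.02 -0.03  1.04  1.16]
0.26 (0.455, 0.06) -0.2285926535897933 [-0.85  0.09  0.68  2.03 -0.07  1.04 -1.94]
0.26 (0.56, 0.0415) 2.913 [-0.43  0.27  0.35  1.8  -0.11  1.09  1.3 ]
0.26 (0.56, 0.0415) -0.2285926535897933 [-0.76  0.32  0.78  1.82 -0.25  1.1  -1.69]
0.123 (0.455, 0.06) 2.913 [-0.44  0.28  0.25  2.16 -0.1   0.71  1.23]
0.123 (0.455, 0.06) -0.2285926535897933 [-0.81  0.33  0.71  2.18 -0.32  0.73 -1.68]
0.123 (0.56, 0.0415) 2.913 [-0.33  0.42  0.24  1.94 -0.14  0.8   1.32]
0.123 (0.56, 0.0415) -0.2285926535897933 [-0.7   0.51  0.73  1.95 -0.45  0.85 -1.52]
[-1.23246934  0.38925162 -0.04118649  1.30035732  0.0157367   1.45229604
 -0.07523483]
```

```bash
cat >> h.py <<'E'
a=np.radians(76.9);ys=np.array([np.cos(a),np.sin(a)]);xs=np.array([ys[1],-ys[0]])
H=np.array([.5443,-.0762]);Z=.124;RPY=[np.pi,0,a+np.pi/2]
def tcp(gap): # TCP so that the finger flank is `gap` short of the lever's stop plane, 115 mm from hinge
    return [*(H+.115*ys-(.005+.011+gap)*xs),Z]
E
python3 - <<'E'
from plant import robot
from h import *
import cv2
robot.move_straight([.246,.628,.38],vel=.2)
robot.grip(0.0,40)
p=tcp(.085)
robot.goto([p[0],p[1],.28],RPY)
robot.move_straight(p,vel=.15)
s=robot.sense();print(s['t'],p,s['tcp_pos'],s['tcp_rot'],s['wrist_force'],s['opening'])
f=robot.grab_frame('side');cv2.imwrite('pics/s1.png',cv2.resize(f['image'][100:290,130:350,::-1],None,fx=3,fy=3))
E
```

```text
5.1167 [np.float64(0.47199332766005414), np.float64(0.05869901828821328), 0.124] [0.47268032 0.05881235 0.12471276] [3.14080932e+00 1.50016607e-03 2.91300573e+00] [ 0.03931243 -0.08574521  1.02601808] -0.0004402881274901766
```

View pics/s1.png

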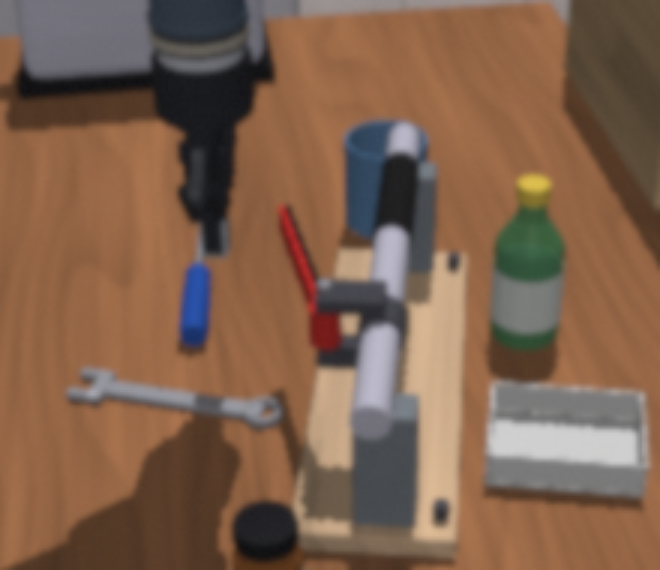

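The closed fingers (crop 215,240) stand in front of the red lever (crop 285,210 to 325,320) with a clear gap. Everything else is undisturbed, so I'll press.

```bash
cat >> h.py <<'E'
def press(robot,start,f0,target=9.):
    g=start
    while g>-.012:
        robot.move_straight(tcp(g),vel=.06 if g>.01 else .03);robot.sleep(.05)
        s=robot.sense();F=-(s['wrist_force'][:2]-f0)@xs
        print(round(g*1e3,1),round(float(F),2),round(s['t'],2))
        if F>target: break
        g-=.008 if g>.010 else .0015
    return g
E
python3 - <<'E'
from plant import robot
from h import *
f0=robot.sense()['wrist_force'][:2]
g=press(robot,.06,f0);robot.sleep(.4)
s=robot.sense();print(g,s['t'],s['wrist_force']-[*f0,0],s['tcp_pos'])
f=robot.grab_frame('side');cv2.imwrite('pics/s2.png',cv2.resize(f['image'][100:290,130:350,::-1],None,fx=3,fy=3))
c=cloud(f);o,d=line(c[red(f,c)]);print(np.degrees(np.arctan2(d[1],d[0])))
E
```

```text
60.0 0.21 5.78
52.0 -0.04 6.12
44.0 -0.48 6.45
36.0 2.06 6.78
28.0 3.59 7.12
20.0 4.88 7.45
12.0 5.62 7.78
4.0 5.69 8.25
2.5 4.17 8.55
1.0 5.19 8.85
-0.5 5.63 9.15
-2.0 7.91 9.45
-3.5 12.08 9.75
-0.0035000000000000035 10.15 [-10.18877912   6.83547177   4.86584524] [0.55481602 0.04071605 0.12378959]
77.220894
```

View pics/s2.png

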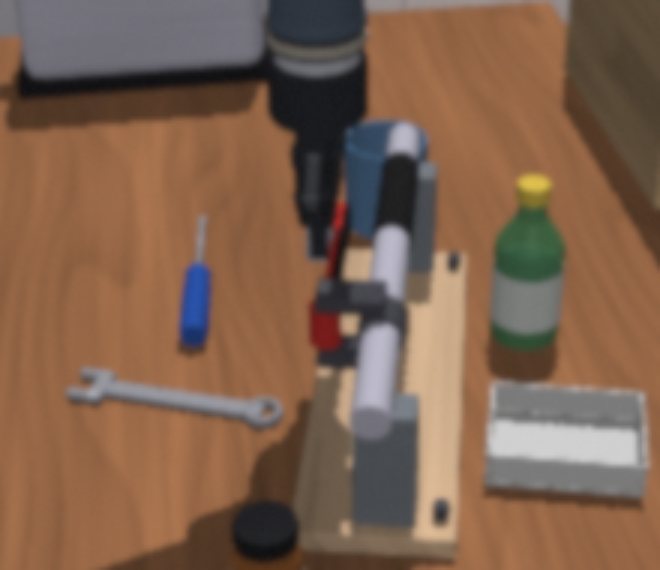

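The lever is now parallel to the bar at 77.2°, and the force rose steeply over the last steps (8 to 12 N), so it is at its stop. Fingers are on the red face and clear of the bar. Next I release, check, and press again.

```bash
python3 - <<'E'
from plant import robot
from h import *
robot.move_straight(tcp(.075),vel=.08);robot.sleep(.5)
s=robot.sense();f0=s['wrist_force'][:2]
f=robot.grab_frame('side');c=cloud(f);o,d=line(c[red(f,c)]);print('out',s['t'],f0,np.degrees(np.arctan2(d[1],d[0])))
robot.move_straight(tcp(.004),vel=.07)
g=press(robot,.001,f0);robot.sleep(.5)
s=robot.sense();print(g,s['t'],s['wrist_force'][:2]-f0,s['tcp_pos'])
f=robot.grab_frame('side');c=cloud(f);o,d=line(c[red(f,c)]);print('in',np.degrees(np.arctan2(d[1],d[0])))
cv2.imwrite('pics/t3.png',cv2.resize(robot.grab_frame('top')['image'][130:270,150:370,::-1],None,fx=3.6,fy=3.6))
E
```

```text
out 11.8333 [-0.53121718  0.85042865] 94.83678
1.0 5.77 13.35
-0.5 4.85 13.65
-2.0 8.31 13.95
-3.5 12.12 14.25
-0.0035 14.75 [-10.72990744   4.70013749] [0.55482341 0.04092835 0.12326527]
in 77.217125
```

View pics/t3.png

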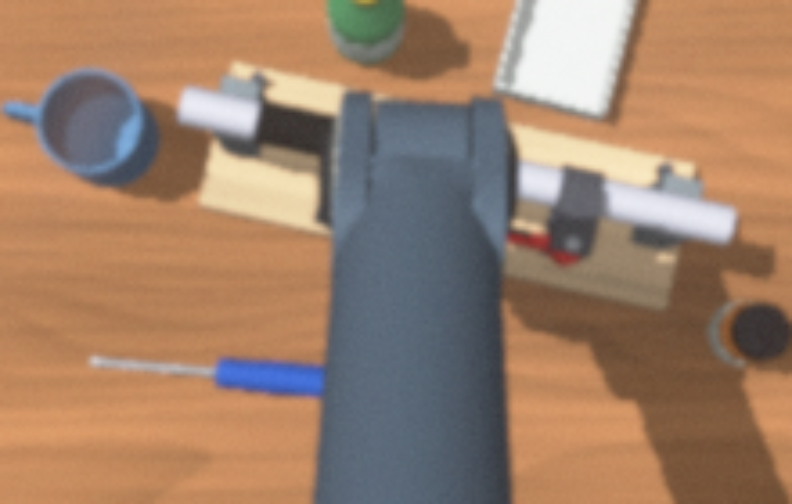

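The lever sprang fully out (94.8°) and is back at its stop (77.2°), held with about 12 N. The mug, jar, bottle, tray and screwdriver sit where they were; the arm hides the wrench in this view, but the last side picture showed it in place.

```bash
python3 -c "
from plant import robot
print(robot.close_job())"
```

```text
the job is handed in; nothing more can be done
None
```

I pressed the brake lever to its stop, let it spring fully back out, and pressed it to the stop again; I handed the job in with the fingers holding it there on the red face at about 12 N, and the hand-in returned no verdict.

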